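Post the finished-work tin under the sprung flap

TASK

Post the flat tin into the drop box without picking it up: press the flap's thumb plate down with one fingertip to hold the spring-closed flap open, and while it is held, push the tin along its lane with the other fingertip, under the flap, until it tips over the sill into the clear bin. Then let the flap spring shut and move clear. Nothing is to be lifted, and the other things on the desk stay where they are.

Things in the scene. Friction and masses are not known exactly. Their poses are not given: they have to be found in the camera images.
- dropbox: Fixed wood and clear plastic drop box, 250 x 165 x 85 mm. Origin on the desk, straight below the flap's axle, in the mouth plane; x along the lane into the bin, y left (thumb-plate side), z up. Posts 16 mm wide, 90 mm high, stand on the axle line at x = -141 and +50 mm. Base board 5 mm thick.
- sill (a point): Middle of the sill, the inner end of the lane: drop box x = 4, y = -45, z = 60 mm. The lane is a level deck at z = 60 mm from x = -145 to 4 mm, between fences (4 mm thick, full length, inner faces at y = -26 and -64 mm, tops at z = 68 mm). Past the sill the bin drops 55 mm; the tin tips in once its centre is past the sill.
- bin (a point): Middle of the clear bin's floor: drop box x = 52, y = -45, z = 5 mm. The bin is 45 mm wide inside, from x = 4 to 100 mm; clear roof, top at z = 83 mm, from x = 41 mm on.
- tin: Flat closed steel tin, 44 mm long (x) by 32 mm wide (y) by 14 mm high, about 45 g, lying on the lane in front of the flap, its long side along the lane within a few degrees. Origin at the centre of its underside.
- flap (a joint): Opening of the flap, rad: 0 shut, 0.75 fully open. A spring shuts it: about 2 N on the thumb plate to begin, some 5 N when open. It is an aluminium rocker on an axle along drop box x at y = 0, z = 80 mm: hood and skirt on the right (-y), thumb plate on the left; pressing the plate down lifts the skirt. The tin passes with 0.45 rad or more.
- skirt (a point): Middle of the lower edge of the flap's skirt, front face; shut: drop box x = 0, y = -44, z = 62 mm. The skirt (3 mm thick, 28 mm wide) hangs from the hood (x = 0 to 45 mm, out to y = -58 mm). Shut, it blocks the tin; pushing it does not open it. A finger cannot follow the tin under it: push up to x = 0.
- thumb_plate (a point): On the thumb plate's upper face, 50 mm from the axle, at drop box x = -60 mm. The plate runs along x from -137 to +17 mm and reaches 77 mm out from the axle. Shut, it slopes up outwards by 0.22 rad; at joint angle q by 0.22 - q (at 0.57 rad, 45 mm out, its face is 5 mm above the deck). A fingertip can slide along it in x; free space below.
- dowel: Bystander: upright round wooden dowel, 30 mm diameter, 50 mm high; origin under its centre.
- blanks: Bystander: stack of steel blanks, 32 mm diameter, 12 mm high; origin under its centre.
- carton: Bystander: upright small cardboard carton, 24 x 38 x 55 mm; origin under its centre.
- pliers: Bystander: small pliers lying flat, 135 mm long (along x, jaws to +x), 45 mm wide, 12 mm high; origin under the middle.
There are look-alikes about, which are no part of the job. What is shaped like the tin but purple is not meant.

How it is judged:
By the outcome, as a careful person would: the job done as asked, in the order asked, and still so for the second after the job is handed in, with the robot touching nothing.
It also fails if it takes over 38 s, if anything falls off the work surface, if the arm or the gripper's body presses on something with over 40 N, if the wrist force passes 120 N, or if a joint passes its speed limit or range.

ROBOT

A 6-joint arm with a two-finger parallel gripper is mounted at the origin on the work surface. World frame = base frame: x ahead of the robot, y to its left, z up, the work surface at z = 0. Lengths are in m, angles in rad, forces in N, time in s.
With the tool pointing down it reaches from about 0.25 to 0.775 m from the base axis. Payload 4 kg.
Tool frame: the origin (TCP) lies on the centre line of the jaws, within the pads' length; the fingertips stand 8 mm ahead of it and the grasp point (between the pads) lies 11 mm behind it; z points along the fingers, y is the direction in which the jaws open and shut (so a half turn about z gives the same grasp; the last joint's range is limited). The gripper opens to 94 mm and grips with 3 to 60 N. Pads are 16 mm wide; open, the fingers measure 119 mm over their backs; the gripper's body (75 mm by 177 mm) begins 78 mm behind the grasp point.
Start: joints at [-1.295, 0.087, 1.371, -0, 1.684, -0.103], TCP at [0.203, -0.511, 0.214] pointing down, gripper open.
Joint ranges: [-3.1, 3.1], [-0.76, 2.03], [0.27, 2.55], [-1.08, 4.22], [0.17, 2.65], [-2.57, 2.57]. Speed limits (rad/s): [2.79, 2.79, 3.14, 3.14, 3.14, 3.14].

INTERFACE

Orientations are given as [roll, pitch, yaw] about the fixed x, y, z axes, in that order (R = Rz(yaw) Ry(pitch) Rx(roll)).
In Python, from bench import robot, cams, close_job gives the robot as it stands.
- The arm moves only by the tool arm_command, never from a script. Its argument "plan" is one flat list of numbers, 7 for each row, row after row: the shift along the tool's x, y, z in cm, then the turn, a rotation vector about the tool's x, y, z in degrees, then the closure, from 0 (fully open) to 1 (shut). A call has 1 to 8 rows; each row shifts and turns the commanded pose from where the row before left it, along the tool's axes as they then stand; what a row does not reach is not made up. A row lasts 1/8 s, in which the tool goes at most 62.5 mm and 10.7 degrees, less where a joint would pass 70% of its speed; a pose out of reach is approached as far as the arm can. A call with a gripper value outside its range is refused whole. The fingers move at their own pace and stop on an object; the grip force is fixed at half the most. Time passes only in rows, so rows that do not move let the fingers close. It gives the time, the measured TCP pose, the force and the opening at its end, in the units of the state.
- robot.get_obs(): the state, without advancing time (a new reading comes with each control period).
- cams.snapshot(name): name is "scene" or "top"; returns a dict with "pixels" (480x640x3 uint8, red, green, blue), "fov_y" (degrees; the focal length in pixels is half the picture's height over the tangent of half this angle, whatever the lens; pixels are square), "cx", "cy" (the principal point, pixels), "k1" (the pictures are not rectified: a ray, as slopes to the right and down, at radius r is drawn at 1 + k1 r^2 times it, then the intrinsics apply), "camera_from_world" (4x4, takes a point from world to camera coordinates). Camera axes: x right, y up, looking along -z (the intrinsics and any distortion apply to the point x, -y, -z); pixel columns grow to the right and rows downward; lengths in m; the calibration is good to about 2 mm. A picture is of the moment at which its call begins. There is no depth.
- close_job(): hands the job in, once; it reports no verdict.
The state is a dict: "time": time; "joint_positions": joint angles; "qvel": joint speeds; "joint_torque": joint torques, N m; "tool_pos": TCP position; "ee_rot": TCP orientation; "wrist_force": force on the tool from outside, world axes, zero at the start; "wrist_torque": the same for the moment, N m; "width": finger opening in m.
Only numpy, scipy, OpenCV 4.12 (cv2) and the standard library are available. Lean on these libraries where they do the work, as an engineer would, in place of code of your own. Each camera call takes 0.05 s, during which the arm holds its last target.

## Working session

There is one attempt and no reset: what is moved stays moved. The work goes in short steps, Python scripts to look and compute and a tool call to move; the robot and the scene stay as the last step left them, time stands still between calls to the robot, and variables do not carry over. Pictures are saved under pics/ and viewed, and the job is handed in when it is done.

Besides the shell and the picture viewer there is one more tool, called after ">>>" as name(argument=value, ...), one argument or row to a line, values as JSON. arm_command: Moves the arm, as the interface text tells. Its arguments: {"type":"object","properties":{"plan":{"type":"array","items":{"type":"number"}}},"required":["plan"]}

```bash
ls; mkdir -p pics
python3 - <<'E'
from bench import robot,cams
import cv2,numpy as np
for n in("scene","top"):
    s=cams.snapshot(n); cv2.imwrite(f"pics/{n}0.png",s["pixels"][:,:,::-1])
    print(n,s["fov_y"],s["cx"],s["cy"],s["k1"]);print(np.round(s["camera_from_world"],4).tolist())
print(robot.get_obs())
E
```

```text
pics
scene 57.70936338357979 323.1610012887397 240.97938012796791 -0.06375469662258644
[[0.831, 0.5563, -0.0034, -0.5213], [-0.4477, 0.6724, 0.5894, 0.1741], [0.3302, -0.4882, 0.8079, -0.8944], [0.0, 0.0, 0.0, 1.0]]
top 45.078959468534826 314.4668070376429 235.67675052515884 -0.04651783151572769
[[-0.0089, -0.9996, 0.0276, 0.0372], [0.9831, -0.0037, 0.1831, -0.5874], [-0.183, 0.0287, 0.9827, -0.8799], [0.0, 0.0, 0.0, 1.0]]
{'time': 0.1, 'joint_positions': array([-1.29510516e+00,  8.79119430e-02,  1.37210048e+00, -5.22630273e-05,
        1.68358715e+00, -1.03133821e-01]), 'qvel': array([-3.88252280e-04, -1.63682173e-03, -3.67462830e-03,  6.45858654e-05,
        1.42466646e-03,  5.11889517e-04]), 'joint_torque': array([ 2.46449148e-03, -3.41252410e+01, -3.03301907e+01,  7.19799148e-02,
        3.03569867e-02, -1.00665654e-04]), 'tool_pos': array([ 0.2032375 , -0.51055964,  0.21240568]), 'ee_rot': array([-3.13959105e+00, -1.54947819e-04,  3.78819000e-01]), 'wrist_force': array([0.37628704, 0.17618089, 0.18305576]), 'wrist_torque': array([-0.00681991, -0.02022274,  0.02576369]), 'width': 0.09409749957423214}
```

View pics/scene0.png

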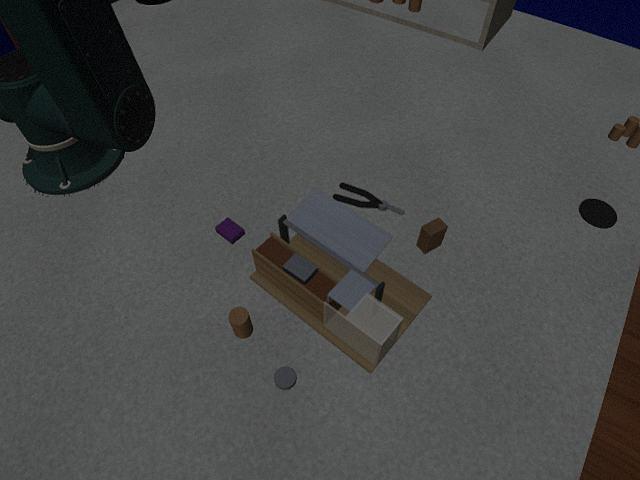

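View pics/top0.png

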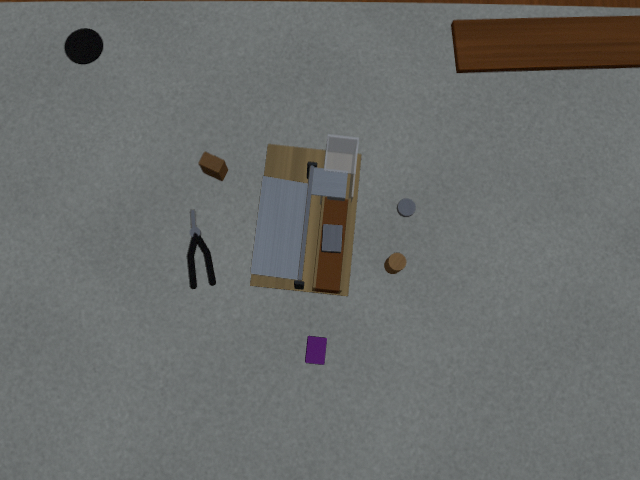

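The tin could be confused with three things:
- Grey tin on the lane: scene (300,268), top (333,237).
- Purple look-alike: scene (230,231), top (316,350).
- Round grey blanks: scene (285,378), top (406,207).

By the description, the grey one on the lane is the right one. I'll check it in a close crop.

Run:
```python
import cv2,numpy as np
a=cv2.imread("pics/top0.png")[125:305,235:375]; a=cv2.convertScaleAbs(a,alpha=1.6)
b=cv2.imread("pics/scene0.png")[180:380,230:440]; b=cv2.convertScaleAbs(b,alpha=1.6)
cv2.imwrite("pics/topc.png",cv2.resize(a[:, :],None,fx=3.3,fy=3.3,interpolation=cv2.INTER_CUBIC))
cv2.imwrite("pics/scc.png",cv2.resize(b,None,fx=3,fy=3,interpolation=cv2.INTER_CUBIC))
```

```text
(no output)
```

View pics/topc.png

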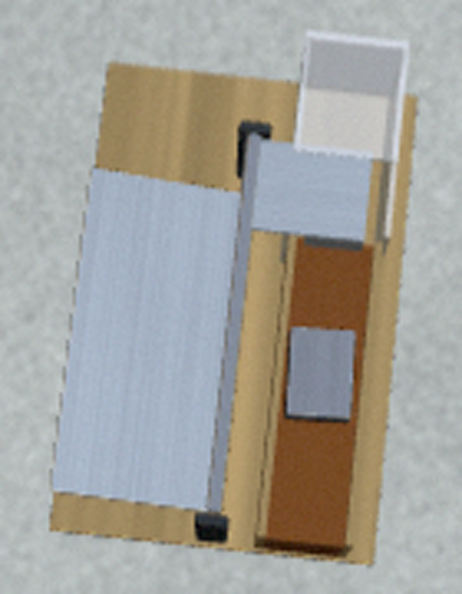

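View pics/scc.png

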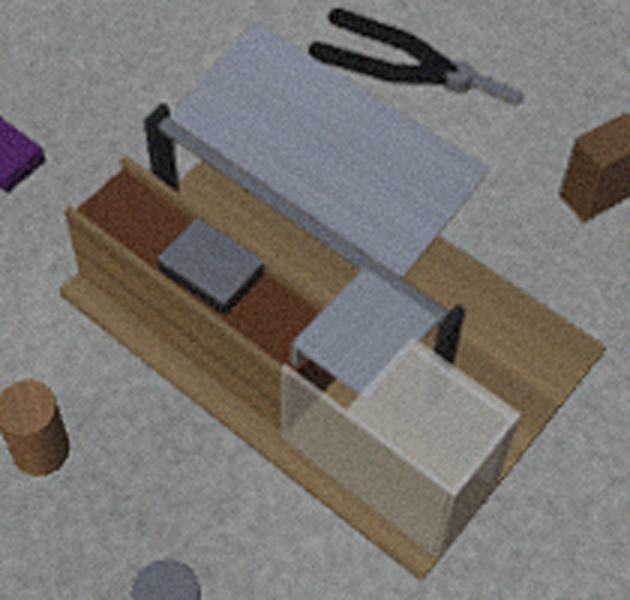

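```bash
cat > h.py <<'E'
import numpy as np,cv2
from scipy.optimize import least_squares
def proj(s,P):
    P=np.atleast_2d(P);T=s["camera_from_world"];c=P@T[:3,:3].T+T[:3,3]
    f=240/np.tan(np.radians(s["fov_y"])/2)
    a=c[:,0]/-c[:,2];b=-c[:,1]/-c[:,2];k=1+s["k1"]*(a*a+b*b)
    return np.c_[s["cx"]+f*a*k,s["cy"]+f*b*k]
def ray(s,uv,z):
    r=least_squares(lambda p:(proj(s,[p[0],p[1],z])-uv).ravel(),[.5,0]);return r.x
def box2w(p,L):
    L=np.atleast_2d(L);c,q=np.cos(p[2]),np.sin(p[2])
    return np.c_[p[0]+c*L[:,0]-q*L[:,1],p[1]+q*L[:,0]+c*L[:,1],L[:,2]]
E
python3 - <<'E'
from h import *
from bench import cams
S={n:cams.snapshot(n) for n in("top","scene")}
t=lambda u,v:(235+u/3.3-.35,125+v/3.3-.35)
s=lambda u,v:(230+u/3-.33,180+v/3-.33)
B="base"
obs=[("top",t(92,170),(17,75.1,96.8)),("top",t(53,490),(-137,75.1,96.8)),
("scene",s(253,24),(-137,75.1,96.8)),("scene",s(487,170),(17,75.1,96.8)),
("scene",s(125,158),(-145,-22,68)),("scene",s(68,208),(-145,-68,68)),
("top",t(108,62),(1,1,B)),("top",t(50,530),(0,1,B)),("top",t(373,565),(0,0,B)),("top",t(416,95),(1,0,B)),
("scene",s(60,292),(0,0,B)),("scene",s(425,578),(1,0,B)),("scene",s(605,348),(1,1,B))]
def res(p):
    r=[]
    for n,uv,L in obs:
        if L[2]==B:L=(p[3]+250*L[0],p[4]+165*L[1],5)
        r.append(proj(S[n],box2w(p,np.array(L)/1000.))[0]-uv)
    return np.array(r)
f=least_squares(lambda p:res(p).ravel(),[.55,0,0,-150,-80],loss="soft_l1",x_scale=[.01,.01,.02,5,5])
print(f.x);print(np.round(res(f.x),1))
p=f.x
# tin corners top (z=.074)
def w2b(w):
    d=np.array(w)-p[:2];c,q=np.cos(p[2]),np.sin(p[2]);return np.array([c*d[0]+q*d[1],-q*d[0]+c*d[1]])*1000
for u,v in[(292,327),(355,331),(351,419),(287,414)]:print("tin",w2b(ray(S["top"],t(u,v),.074)))
for u,v in[(193,218),(264,264),(224,303),(160,261)]:print("tin s",w2b(ray(S["scene"],s(u,v),.074)))
for n,L in dict(skirt=(0,-44,62),sill=(4,-45,60),hood=(45,-58,80)).items():print(n,[proj(S[m],box2w(p,np.array(L)/1000))[0].round(0).tolist() for m in S])
for n,uv,z in[("carton",(214,166),.05),("dowel",(397,262),.05),("blanks",(406,207),.012),("pl",(212,282),.012),("pl",(193,287),.012),("pl",(193,212),.01),("purple",(316,350),.014)]:
    w=ray(S["top"],uv,z);print(n,w.round(3),w2b(w).round(0))
E
```

```text
[ 6.49633332e-01  4.29992957e-02 -1.11192213e-01 -1.46847462e+02
 -8.22752952e+01]
[[-0.4 -0.1]
 [-0.6  0.2]
 [ 0.5  0. ]
 [ 0.4  0.1]
 [-0.3 -0.1]
 [-2.1  1.4]
 [-0.4 -0. ]
 [-0.4  0. ]
 [-0.1 -0.2]
 [-0.1  0. ]
 [-1.1  0.1]
 [-0.7  0.7]
 [ 0.8 -0.2]]
tin [-43.7450748  -27.94409444]
tin [-42.42986891 -58.27967007]
tin [-85.26973656 -60.37703352]
tin [-86.11754723 -29.77897183]
tin s [-87.78077957 -30.04904741]
tin s [-42.31487206 -27.86991431]
tin s [-42.57225985 -57.31049374]
tin s [-82.84162155 -59.66577934]
skirt [[335.0, 200.0], [333.0, 295.0]]
sill [[336.0, 198.0], [334.0, 298.0]]
hood [[347.0, 171.0], [352.0, 314.0]]
carton [0.706 0.198] [ 39. 161.]
dowel [ 0.545 -0.1  ] [ -89. -153.]
blanks [ 0.645 -0.125] [  14. -168.]
pl [0.518 0.203] [-149.  144.]
pl [0.51  0.234] [-160.  174.]
pl [0.637 0.238] [-34. 193.]
purple [0.406 0.031] [-241.  -39.]
```

Top crop: the grey tin lies on the lane, corners about (292,327) to (351,419) in the crop. Scene crop: the same grey tin on the lane at (212,262). The purple piece lies well off the box. The box pose fit is good to about 0.5 px, and the tin centre is at box (-64,-44).

Next I turn the tool to the box yaw and travel at height.

>>> arm_command(
  plan=[0,0,0,0,0,9.4,0.176,0,0,0,0,0,9.4,0.176,0,0,0,0,0,9.3,0.176,2.2,-4.8,0,0,0,0,0.176,2.2,-4.8,0,0,0,0,0.176,2.2,-4.8,0,0,0,0,0.176,2.2,-4.8,0,0,0,0,0.176,2.2,-4.8,0,0,0,0,0.176],
)

```text
time: 1.2
tool_pos: [0.34, -0.2832, 0.2133]
ee_rot: [3.142, -0.0, -0.112]
wrist_force: [0.8, -0.5, 0.4]
width: 0.0774
```

>>> arm_command(
  plan=[2.2,-4.8,0,0,0,0,0.176,2.2,-4.8,0,0,0,0,0.176,2.2,-4.8,0,0,0,0,0.176,2.2,-4.8,0,0,0,0,0.176,2.2,-4.8,0,0,0,0,0.176,2.2,-4.8,0,0,0,0,0.176,0,0,0,0,0,0,0.176,0,0,0,0,0,0,0.176],
)

```text
time: 2.2
tool_pos: [0.5023, -0.0135, 0.2131]
ee_rot: [3.141, 0.001, -0.111]
wrist_force: [0.1, -0.6, -0.5]
width: 0.0773
```

```bash
cat >> h.py <<'E'
PB=np.array([.64963,.0430,-.1112])
def st():
    from bench import robot
    from scipy.spatial.transform import Rotation as R
    o=robot.get_obs();d=o["tool_pos"][:2]-PB[:2];c,q=np.cos(PB[2]),np.sin(PB[2])
    print("t",o["time"],"tcp box mm",((c*d[0]+q*d[1])*1000).round(1),((-q*d[0]+c*d[1])*1000).round(1),"tipz",(o["tool_pos"][2]*1000-8).round(1),"rpy",o["ee_rot"].round(4),"F",o["wrist_force"].round(1),"w",o["width"])
    return o
E
python3 -c "from h import *;st()"
```

```text
t 2.2 tcp box mm -140.1 -72.5 tipz 205.1 rpy [ 3.1408e+00  1.0000e-03 -1.1130e-01] F [ 0.1 -0.6 -0.5] w 0.07732908080811042
```

>>> arm_command(
  plan=[1.8,-3.6,0,0,0,0,0.176,1.8,-3.6,0,0,0,0,0.176,0,0,0,0,0,0,0.176,0,0,3,0,0,0,0.176,0,0,3,0,0,0,0.176,0,0,3,0,0,0,0.176,0,0,0,0,0,0,0.176],
)

```text
time: 3.08
tool_pos: [0.5439, 0.0523, 0.1208]
ee_rot: [3.14, 0.006, -0.114]
wrist_force: [-0.3, -0.9, -0.4]
width: 0.0775
```

Run:
```python
from h import *
from bench import cams
st()
s=cams.snapshot("scene")["pixels"][150:350,200:440,::-1];t=cams.snapshot("top")["pixels"][125:305,235:435,::-1]
f=lambda a,k:cv2.resize(cv2.convertScaleAbs(a,alpha=1.6),None,fx=k,fy=k,interpolation=cv2.INTER_CUBIC)
cv2.imwrite("pics/s1.png",f(s,3));cv2.imwrite("pics/t1.png",f(t,3))
```

```text
t 3.075 tcp box mm -106.1 -2.5 tipz 112.8 rpy [ 3.1402  0.0063 -0.1141] F [-0.3 -0.9 -0.4] w 0.07750804535727586
```

View pics/s1.png

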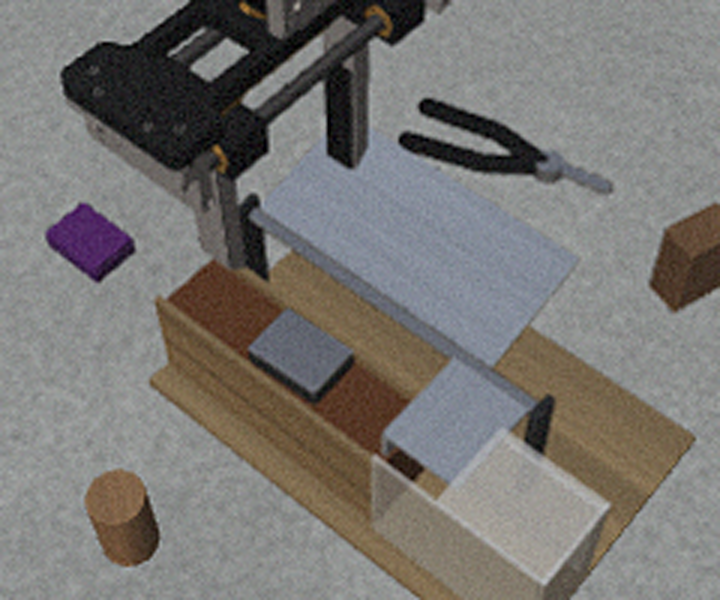

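View pics/t1.png

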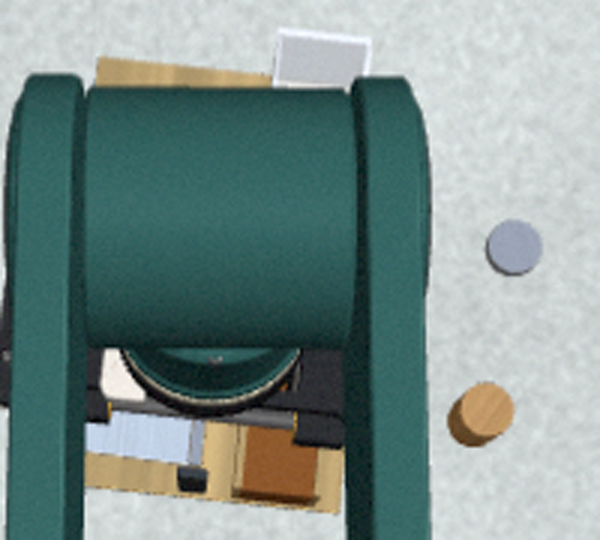

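The scene crop shows the left fingertip over the thumb plate near (348,160). The right one is over the lane behind the tin, near (232,262). I'll correct y slightly and press down gently.

>>> arm_command(
  plan=[0,-0.2,0,0,0,0,0.176,0,0,0.8,0,0,0,0.176,0,0,0.8,0,0,0,0.176,0,0,0.8,0,0,0,0.176,0,0,0.6,0,0,0,0.176,0,0,0.6,0,0,0,0.176,0,0,0.5,0,0,0,0.176,0,0,0,0,0,0,0.176],
)

```text
time: 4.18
tool_pos: [0.5468, 0.0568, 0.0824]
ee_rot: [-3.141, -0.0, -0.111]
wrist_force: [-0.4, 3.0, 3.9]
width: 0.0777
```

Run:
```python
from h import *
from bench import cams
st()
s=cams.snapshot("scene")["pixels"][150:350,200:440,::-1]
cv2.imwrite("pics/s2.png",cv2.resize(cv2.convertScaleAbs(s,alpha=1.6),None,fx=3,fy=3,interpolation=cv2.INTER_CUBIC))
```

```text
t 4.175 tcp box mm -103.8 2.3 tipz 74.4 rpy [-3.1407e+00 -1.0000e-04 -1.1140e-01] F [-0.4  3.   3.9] w 0.07767743156331496
```

View pics/s2.png

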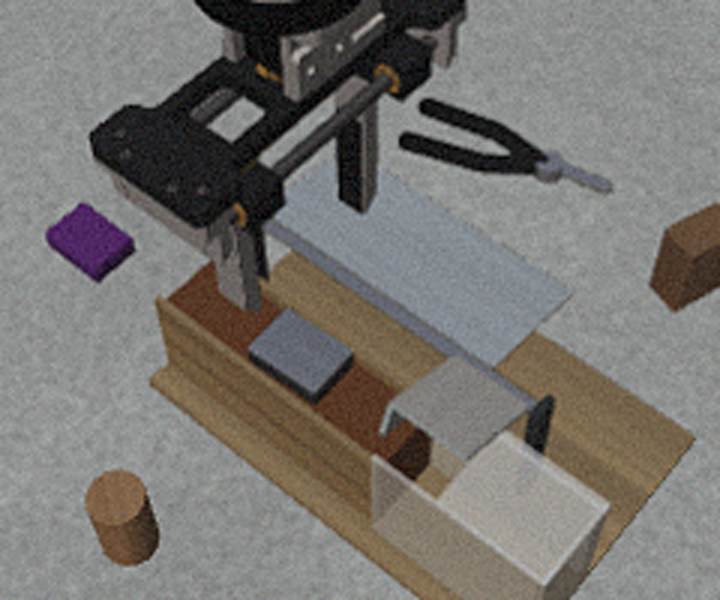

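The flap is part open: the skirt edge is lifted, near (385,425), and the right finger is in the lane behind the tin. Going about 9 mm deeper.

>>> arm_command(
  plan=[0,0.1,0.4,0,0,0,0.176,0,0.1,0.4,0,0,0,0.176,0,0,0.1,0,0,0,0.176,0,0,0,0,0,0,0.176,0,0,0,0,0,0,0.176],
)

```text
time: 4.85
tool_pos: [0.5466, 0.0543, 0.0736]
ee_rot: [-3.141, -0.0, -0.112]
wrist_force: [-1.1, 4.2, 5.7]
width: 0.0773
```

```bash
python3 -c "from h import *;st()"
```

```text
t 4.85 tcp box mm -103.6 -0.2 tipz 65.6 rpy [-3.1414e+00 -3.0000e-04 -1.1160e-01] F [-1.1  4.2  5.7] w 0.07725108654529697
```

>>> arm_command(
  plan=[0.6,0,0,0,0,0,0.176,0.7,0,0,0,0,0,0.176,0.7,0,0,0,0,0,0.176,0.7,0,0,0,0,0,0.176,0.7,0,0,0,0,0,0.176,0.6,0,0,0,0,0,0.176,0,0,0,0,0,0,0.176],
)

```text
time: 5.72
tool_pos: [0.5854, 0.0491, 0.0732]
ee_rot: [3.14, 0.003, -0.112]
wrist_force: [-2.4, 3.2, 6.0]
width: 0.0775
```

Run:
```python
from h import *
from bench import cams
st()
s=cams.snapshot("scene")["pixels"][150:350,200:440,::-1]
cv2.imwrite("pics/s3.png",cv2.resize(cv2.convertScaleAbs(s,alpha=1.6),None,fx=3,fy=3,interpolation=cv2.INTER_CUBIC))
```

```text
t 5.725 tcp box mm -64.5 -1.1 tipz 65.2 rpy [ 3.1398e+00  2.8000e-03 -1.1160e-01] F [-2.4  3.2  6. ] w 0.07749105890489608
```

View pics/s3.png

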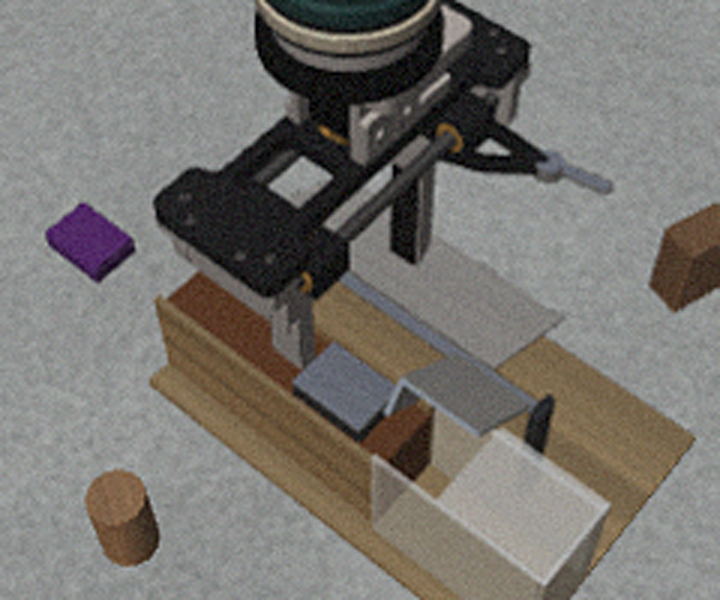

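Flap well open: the skirt edge is up near (400,385). The tin is being pushed straight along the lane, its front near (365,430). Continuing.

>>> arm_command(
  plan=[0.6,0,0,0,0,0,0.176,0.7,0,0,0,0,0,0.176,0.7,0,0,0,0,0,0.176,0.6,0,0,0,0,0,0.176,0.6,0,0,0,0,0,0.176,0.6,0,0,0,0,0,0.176,0.6,0,0,0,0,0,0.176,0,0,0,0,0,0,0.176],
)

```text
time: 6.78
tool_pos: [0.6291, 0.0442, 0.0732]
ee_rot: [3.14, 0.003, -0.112]
wrist_force: [-3.2, 2.2, 6.7]
width: 0.0773
```

Run:
```python
from h import *
from bench import cams
st()
s=cams.snapshot("scene")["pixels"][150:350,200:440,::-1]
cv2.imwrite("pics/s4.png",cv2.resize(cv2.convertScaleAbs(s,alpha=1.6),None,fx=3,fy=3,interpolation=cv2.INTER_CUBIC))
```

```text
t 6.775 tcp box mm -20.6 -1.1 tipz 65.2 rpy [ 3.1397e+00  2.7000e-03 -1.1150e-01] F [-3.2  2.2  6.7] w 0.07732053936816759
```

View pics/s4.png

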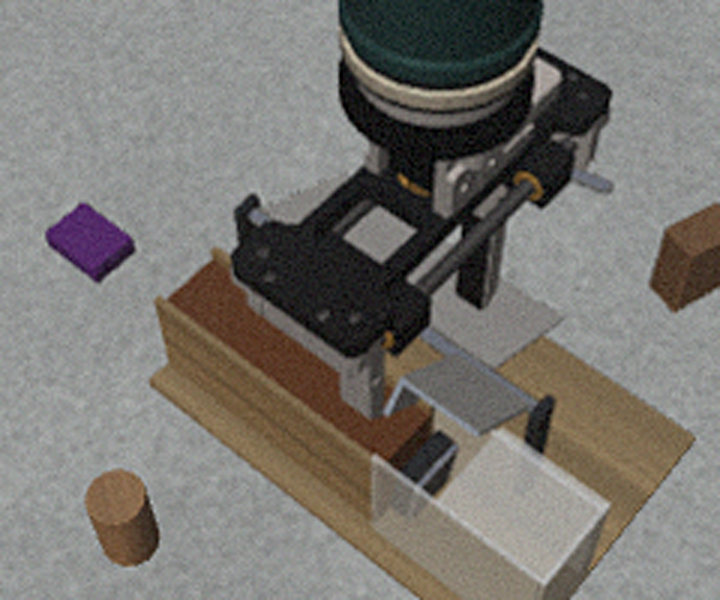

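The tin is caught mid-tip past the sill, around (432,470). I'll hold briefly and look again.

>>> arm_command(
  plan=[0,0,0,0,0,0,0.176,0,0,0,0,0,0,0.176,0,0,0,0,0,0,0.176],
)

```text
time: 7.2
tool_pos: [0.6291, 0.0443, 0.0735]
ee_rot: [3.14, 0.002, -0.111]
wrist_force: [-2.5, 1.9, 6.0]
width: 0.0774
```

Run:
```python
from h import *
from bench import cams
st()
s=cams.snapshot("scene")["pixels"][220:370,290:440,::-1]
cv2.imwrite("pics/s5.png",cv2.resize(cv2.convertScaleAbs(s,alpha=1.6),None,fx=4,fy=4,interpolation=cv2.INTER_CUBIC))
```

```text
t 7.2 tcp box mm -20.6 -1.0 tipz 65.5 rpy [ 3.1399e+00  2.1000e-03 -1.1150e-01] F [-2.5  1.9  6. ] w 0.07743635908351142
```

View pics/s5.png

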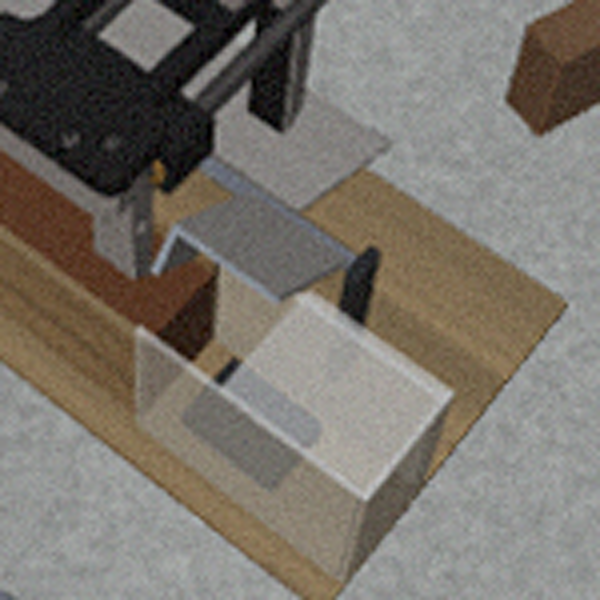

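The tin lies in the bin, seen through the clear wall at (255,425). I back off slightly, let the flap up, and lift clear.

>>> arm_command(
  plan=[-1,0,0,0,0,0,0.176,0,0,-0.7,0,0,0,0.176,0,0,-0.8,0,0,0,0.176,0,0,-1,0,0,0,0.176,0,0,-1.5,0,0,0,0.176,0,0,-3,0,0,0,0.176,0,0,-4,0,0,0,0.176,0,0,-4,0,0,0,0.176],
)

```text
time: 8.25
tool_pos: [0.619, 0.0451, 0.2239]
ee_rot: [3.14, 0.003, -0.112]
wrist_force: [0.5, -0.7, 0.1]
width: 0.0774
```

>>> arm_command(
  plan=[-5,0,0,0,0,0,0.176,-5,0,0,0,0,0,0.176,-5,0,0,0,0,0,0.176,-5,0,0,0,0,0,0.176,0,0,0,0,0,0,0.176,0,0,0,0,0,0,0.176,0,0,0,0,0,0,0.176],
)

```text
time: 9.12
tool_pos: [0.4221, 0.0679, 0.2233]
ee_rot: [3.141, 0.001, -0.112]
wrist_force: [-0.2, 0.2, 0.0]
width: 0.0774
```

Run:
```python
from h import *
from bench import cams
st()
s=cams.snapshot("scene")["pixels"][150:400,180:460,::-1]
cv2.imwrite("pics/s6.png",cv2.resize(cv2.convertScaleAbs(s,alpha=1.6),(784,588) and None,fx=2.3,fy=2.3,interpolation=cv2.INTER_CUBIC))
t=cams.snapshot("top")["pixels"][:,:,::-1];cv2.imwrite("pics/t6.png",cv2.convertScaleAbs(t,alpha=1.6))
```

```text
t 9.125 tcp box mm -228.9 -0.5 tipz 215.3 rpy [ 3.1409e+00  7.0000e-04 -1.1220e-01] F [-0.2  0.2  0. ] w 0.07744783822849531
```

View pics/s6.png

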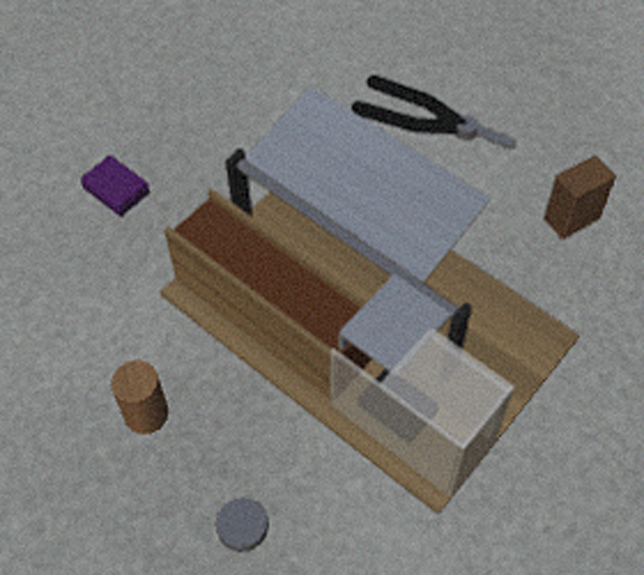

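View pics/t6.png

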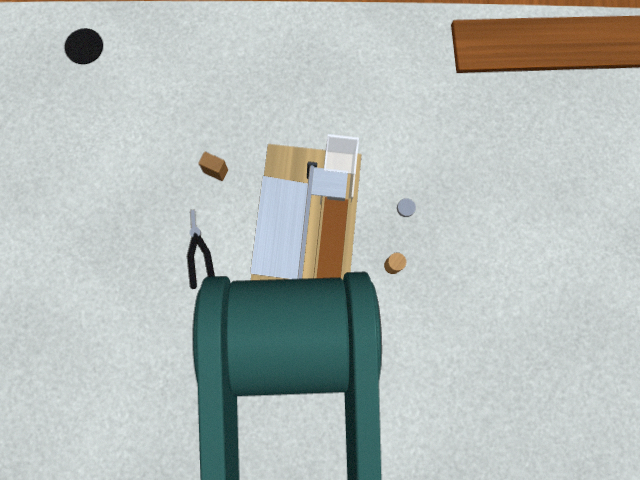

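The final pictures show the tin in the bin at scene crop (398,405), the lane empty and the flap shut. Every bystander is at its original pixel and the arm is clear. Handing in.

```bash
python3 -c "
from bench import close_job
print(close_job())"
```

```text
the job is handed in; nothing more can be done
None
```

The tin is in the bin and the job is handed in. I pressed the thumb plate down with the left fingertip to about 0.58 rad (worked out from the tip height) at about 6 N. While holding it, I pushed the grey tin along the lane with the right fingertip until it tipped over the sill. I then let the flap spring shut and moved clear.

The last checks, at about 9.1 s on the robot's clock, all agreed:
- **Tin and flap:** the tin was lying in the clear bin, the lane was empty and the flap was shut.
- **Other things:** the dowel, blanks, carton and pliers were where they started, and so was the purple look-alike.
- **Arm:** it stood clear with the wrist force close to zero. The highest force I read during the job was under 8 N.

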